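# Lift a bare circuit board off its stand with a board lifter

### The job

Pick up the board lifter by its handle, slide its blade all the way under the circuit board through the gap between the stand's rails, and raise the board straight up on it, at least 9 cm above where it lay. Finish while still holding it there, steady and level above the stand: do not put it down or let go. The gripper and arm must not touch the bare board, it must not be tipped or dropped, and the other things on the bench stay where they are.

Things in the scene. Friction and masses are not known exactly. Their poses are not given: they have to be found in the camera images.
- board: bare green circuit board, 100 (own x) x 120 (y) x 2 mm, parts on top up to 17 mm above its underside, three white sockets along its +x edge (barrels stick out 10 mm). About 130 g, loose. Origin: centre of underside, z up. Lies across the stand's two rails, 120 mm side across them, underside 40 mm above the bench, within 7 mm of the stand's centre and 3 degrees of its direction.
- stand: fixed stand: base plate 170 (own x) x 150 x 6 mm; on it two black rails along own x, 120 mm long, 10 wide, tops 40 mm above the bench, inner faces 98 mm apart: under the board a channel 98 mm wide, 6 to 40 mm above the bench, open at both ends. Origin: centre of underside, on the bench. Own x, along the channel, points to world +y, up to 20 degrees off; the lifter starts at the -x end.
- lifter: board lifter (cranked spatula), loose, about 180 g. Flat steel blade 120 (own x) x 70 x 3 mm; behind it a strap rises to a black handle along x, 24 mm wide, 34 to 60 mm above the blade's underside, from x=-80 to -185 mm, a foot under its rear end. Origin: centre of blade underside; +x to the tip, z up. Rests level on the bench (blade z=0), tip towards world +y, up to 26 degrees off.
- lifter_grip (a point): point inside the lifter's handle to grip from above, across its 24 mm width: at own x = -110 mm, y = 0, z = 47 mm of the lifter, the middle of the handle's height and 110 mm behind the blade's centre; axes as the lifter's.
- meter: a black handheld multimeter lying on its back, 160 x 80 x 42 mm. A bystander, to be left alone. Origin: centre of its underside.
- jar: a small amber glass jar with a white cap, 44 mm across, 45 mm tall. A bystander, to be left alone. Origin: centre of its underside.
- driver: a screwdriver with a grey handle, lying. A bystander, to be left alone. Origin: centre of its underside.
- module: a small closed aluminium enclosure with two coaxial sockets, 90 x 60 x 32 mm. A bystander, to be left alone. Origin: centre of its underside.
Things that resemble listed ones, but are neither listed nor needed, are in the scene too. There is more than one size of the stand; the one meant has the size given above. There is more than one size of the board; the job needs the larger.

How it is judged:
By the outcome, as a careful person would: the job done as asked, in the order asked, and still so for the second after the job is handed in, while the arm keeps its last pose, push and grip.
It also fails if it takes over 51 s, if anything falls off the work surface, if the arm or the gripper's body presses on something with over 40 N, if the wrist force passes 120 N, or if a joint passes its speed limit or range.

### The arm

A 6-joint arm with a two-finger parallel gripper is mounted at the origin on the work surface. World frame = base frame: x ahead of the robot, y to its left, z up, the work surface at z = 0. Lengths are in m, angles in rad, forces in N, time in s.
With the tool pointing down it reaches from about 0.375 to 0.925 m from the base axis. Payload 5.7 kg.
Tool frame: the origin (TCP) lies midway between the tips of the shut fingers; the grasp point (between the pads) lies 19 mm behind it (env.tcp_to_grasp is the distance from the TCP to the grasp point, in m); z points along the fingers, y is the line along which they close (so a half turn about z gives the same grasp; the last joint's range is limited). The gripper opens to 88 mm and grips with 3 to 60 N. Pads are 20 mm wide; open, the fingers measure 115 mm over their backs; the gripper's body (75 mm by 178 mm) begins 61 mm behind the grasp point.
Start: joints at [1.027, 0.359, 1.51, -0, 1.272, -0.115], TCP at [0.249, 0.546, 0.223] pointing down, gripper open.
Joint ranges: [-2.97, 2.97], [-1.01, 2.36], [0.21, 2.38], [-0.96, 4.11], [0.2, 2.71], [-2.98, 2.98]. Speed limits (rad/s): [2.39, 2.39, 3.14, 3.14, 3.14, 3.14].

### API

Orientations are given as [roll, pitch, yaw] about the fixed x, y, z axes, in that order (R = Rz(yaw) Ry(pitch) Rx(roll)).
In Python, from plant import env gives the robot as it stands.
- The arm moves only by the tool arm_command, never from a script. Its argument "plan" is a list of rows, each a list of 2 entries, a list of its own where there are three numbers: the shift along the tool's x, y, z as a fraction of full scale, then the turn about the tool's z as a fraction of full scale. In form: [[[dx, dy, dz], turn], ...]. A call has 1 to 8 rows; each row shifts and turns the commanded pose from where the row before left it, along the tool's axes as they then stand; what a row does not reach is not made up. Full scale, the value 1, is 0.02 m for a shift and pi/4 rad for a turn. A row lasts 1/12 s, in which the tool goes at most 41.7 mm and 7.16 degrees, less where a joint would pass 70% of its speed; a pose out of reach is approached as far as the arm can. A call with a number of a shift or a turn outside -1 to 1 is refused whole. A call with a gripper value outside its range is refused whole. "hand" is the opening, from -1 (shut) to 1 (fully open), set as the call begins (left out, the last holds). The fingers move at their own pace and stop on an object; "squeeze" is the grip in N (left out, the last holds). Time passes only in rows, so rows that do not move let the fingers close. It gives the time, the measured TCP pose, the force, the opening and the grip force at its end, in the units of the state.
- env.observe(): the state, without advancing time (a new reading comes with each control period).
- env.get_image(name): name is "scene" or "top" or "wrist"; returns (picture, depth): 420x560x3 uint8, blue, green, red; 420x560 float32, m along the optical axis (not along the pixel's ray), 0 where there is no reading.
- env.calibration(name): a dict with "mtx" (3x3 intrinsics, pixels), "rvec" (rotation vector, rad) and "tvec" (3), from world to camera coordinates, as OpenCV has them. Camera axes: x right, y down, z forward; pixel columns grow to the right and rows downward; lengths in m; the calibration is good to about 2 mm. A picture is of the moment at which its call begins: read the wrist's pose just before it. calibration takes no time and is no camera call; for the wrist camera it gives the pose at the moment of the call.
- env.job_done(): hands the job in; it is judged then, once.
The state is a dict: "time_s": time; "qpos": joint angles; "qvel": joint speeds; "joint_torque": joint torques, N m; "tool_pos": TCP position; "tcp_rot": TCP orientation; "force": force on the tool from outside, world axes, zero at the start; "torque": the same for the moment, N m; "width": opening from 0.0 (shut) to 1.0 (fully open); "grip_force": force on a finger pad.
Only numpy, scipy, OpenCV 4.12 (cv2) and the standard library are available. Lean on these libraries where they do the work, as an engineer would, in place of code of your own. Each camera call takes 0.05 s, during which the arm holds its last target. There are 200 camera calls.

## Working session

There is one attempt and no reset: what is moved stays moved. The work goes in short steps, Python scripts to look and compute and a tool call to move; the robot and the scene stay as the last step left them, time stands still between calls to the robot, and variables do not carry over. Pictures are saved under pics/ and viewed, at most 10 in all, crops included, and the job is handed in when it is done.

Besides the shell and the picture viewer there is one more tool, called after "Emit:" by a JSON object that holds its "name" and its "arguments". arm_command: Moves the arm, as the interface text tells. Shift numbers are shares of 0.02 m and turn numbers shares of pi/4 rad, none past 1 either way. Its arguments: {"type":"object","properties":{"plan":{"type":"array","items":{"type":"array"}},"hand":{"type":"number"},"squeeze":{"type":"number"}},"required":["plan"]}

```bash
mkdir -p pics && python3 - <<'E'
from plant import env
import cv2,numpy as np
o=env.observe();print({k:np.round(v,3) for k,v in o.items()})
for n in("top","scene"):
    p,d=env.get_image(n);cv2.imwrite(f"pics/{n}0.png",p);np.savez(f"pics/{n}0.npz",p=p,d=d)
    c=env.calibration(n);print(n,c)
E
ls
```

```text
{'time_s': np.float64(0.0), 'qpos': array([ 1.027,  0.359,  1.511, -0.   ,  1.273, -0.115]), 'qvel': array([ 0.001,  0.   , -0.001,  0.   ,  0.001, -0.001]), 'joint_torque': array([-2.0000e-03, -5.1537e+01, -2.7073e+01,  6.7000e-02,  3.5000e-02,
       -0.0000e+00]), 'tool_pos': array([0.249, 0.545, 0.222]), 'tcp_rot': array([-3.14 , -0.   ,  2.713]), 'force': array([0.433, 0.087, 0.483]), 'torque': array([0.041, 0.097, 0.062]), 'grip_force': np.float64(0.0), 'width': np.float64(0.999)}
top {'mtx': array([[428.98131166,   0.        , 281.90249312],
       [  0.        , 428.98131166, 205.95714439],
       [  0.        ,   0.        ,   1.        ]]), 'rvec': array([ 2.21646082, -2.15533413,  0.11142441]), 'tvec': array([0.03881791, 0.59591113, 1.11497551])}
scene {'mtx': array([[395.97033966,   0.        , 282.80794201],
       [  0.        , 395.97033966, 208.05855019],
       [  0.        ,   0.        ,   1.        ]]), 'rvec': array([ 2.34663178,  0.82124425, -0.30675213]), 'tvec': array([-0.48922383, -0.18558536,  1.24381415])}
pics
```

View pics/top0.png

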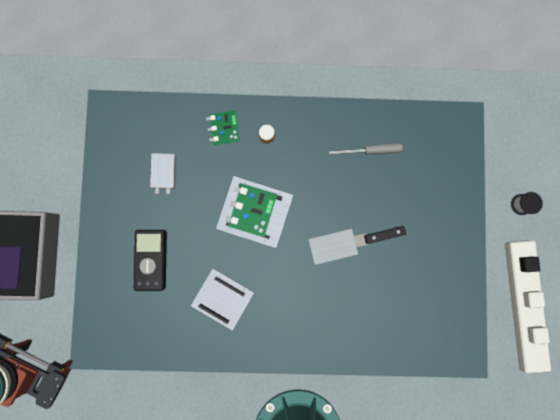

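View pics/scene0.png

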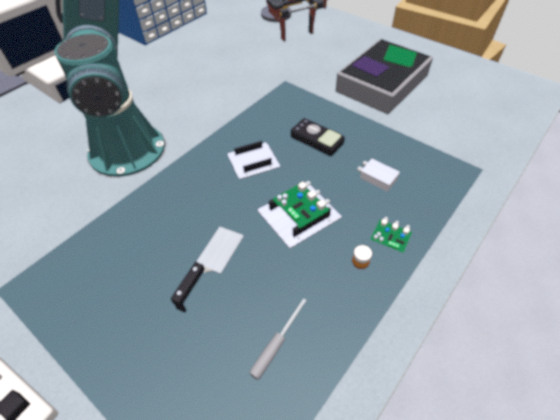

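The top view shows the lifter's blade at about (333,247) with its handle out to (405,231). The target stand and board are at about (253,211); a smaller stand (222,299) and a smaller board (224,128) are decoys. The scene view agrees.

```bash
cat > h.py <<'E'
import cv2,numpy as np
from plant import env
def cloud(d,c):
    "world xyz of each pixel"
    K=c["mtx"];R=cv2.Rodrigues(np.array(c["rvec"]))[0];t=np.ravel(c["tvec"])
    v,u=np.mgrid[:d.shape[0],:d.shape[1]]
    P=np.stack([(u-K[0,2])/K[0,0]*d,(v-K[1,2])/K[1,1]*d,d],-1)
    return (P-t)@R
def px2w(uv,z,c):
    "pixel -> world on plane z"
    K=c["mtx"];R=cv2.Rodrigues(np.array(c["rvec"]))[0];t=np.ravel(c["tvec"])
    r=R.T@np.linalg.inv(K)@np.array([uv[0],uv[1],1.]);o=-R.T@t
    return o+r*(z-o[2])/r[2]
E
python3 - <<'E'
from h import *
f=np.load("pics/top0.npz");c=env.calibration("top");W=cloud(f["d"],c)
for n,(u,v) in dict(blade=(333,247),hend=(405,231),hfront=(367,238),stand=(253,211),tip=(311,248),base=(228,230),mat=(300,150),driver=(384,149),meter=(150,260),jar=(266,132)).items(): print(n,W[v,u].round(3))
p,d=env.get_image("wrist");cv2.imwrite("pics/w0.png",p)
E
```

```text
blade [ 0.49  -0.085  0.003]
hend [ 0.536 -0.264  0.056]
hfront [ 0.515 -0.164  0.062]
stand [0.578 0.131 0.044]
tip [ 0.485 -0.026  0.002]
base [0.527 0.198 0.007]
mat [0.752 0.01  0.001]
driver [ 0.756 -0.215  0.027]
meter [0.444 0.392 0.039]
jar [0.788 0.103 0.044]
```

View pics/w0.png

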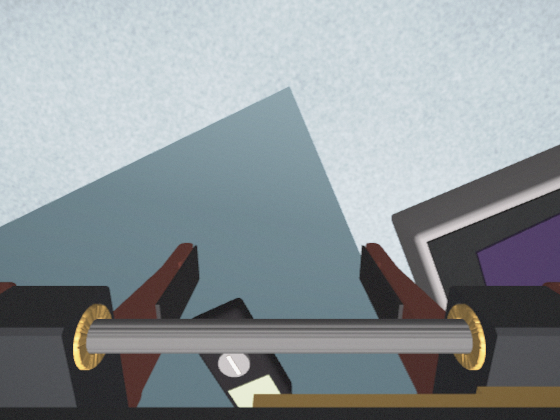

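```bash
cat >> h.py <<'E'
def rect(pts,name):
    (x,y),(w,h),a=cv2.minAreaRect(pts[:,:2].astype(np.float32)*1000)
    if w<h: w,h,a=h,w,a+90
    print(name,len(pts),"c",round(x,1),round(y,1),"size",round(w,1),round(h,1),"long-axis deg",round(a%180,2))
def near(W,p,r): return np.linalg.norm(W[...,:2]-np.array(p),axis=-1)<r
E
python3 - <<'E'
from h import *
f=np.load("pics/top0.npz");c=env.calibration("top");W=cloud(f["d"],c);p=f["p"].astype(int);Z=W[...,2];g=p.sum(2)/3
hsv=cv2.cvtColor(f["p"],cv2.COLOR_BGR2HSV)
m=near(W,(.575,.13),.13)&(((g>130))|(Z>.02))
rect(W[m&near(W,(.575,.13),.13)],"stand+board")
b=near(W,(.575,.13),.1)&(hsv[...,1]>120)&(abs(hsv[...,0].astype(int)-62)<18)&(Z>.03);rect(W[b],"board green")
r=near(W,(.575,.13),.12)&(g<60)&(Z>.02);print("rails px",np.argwhere(r)[:,::-1].tolist()[:80])
bl=near(W,(.49,-.085),.085)&(g>110)&(Z<.012);rect(W[bl],"blade")
hd=near(W,(.525,-.21),.1)&(Z>.025);rect(W[hd],"handle");print(np.percentile(Z[hd],[5,50,95]))
s=f["p"][150:290,180:420];cv2.imwrite("pics/crop.png",cv2.resize(s,None,fx=3.3,fy=3.3,interpolation=cv2.INTER_CUBIC))
E
```

```text
stand+board 4589 c 579.8 129.2 size 175.2 155.5 long-axis deg 73.81
board green 1111 c 573.4 119.9 size 128.2 123.0 long-axis deg 75.36
rails px [[278, 198], [280, 199], [528, 208], [25, 228], [51, 228], [396, 229], [9, 235], [18, 245], [53, 261], [163, 263], [20, 292], [2, 379], [305, 407], [296, 408], [298, 411], [316, 412], [278, 414], [280, 418], [295, 419]]
blade 3048 c 490.0 -85.8 size 168.1 167.0 long-axis deg 91.32
handle 427 c 525.1 -210.7 size 108.7 29.8 long-axis deg 103.13
[0.03195407 0.05882061 0.06270156]
```

View pics/crop.png

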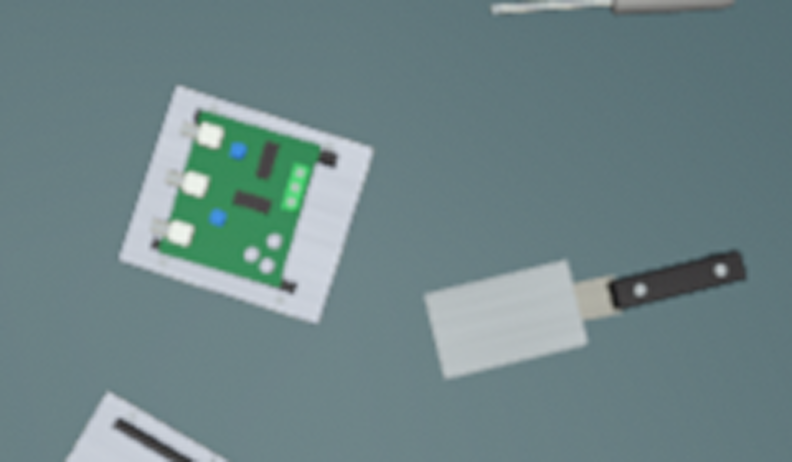

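Emit:
{"name": "arm_command", "arguments": {"plan": [[[-1,-1,0],0],[[-1,-1,0],0],[[-1,-1,0],0],[[-1,-1,0],0],[[-1,-1,0],0],[[-1,-1,0],0],[[-1,-1,0],0],[[-1,-1,0],0]], "hand": 1, "squeeze": 60}}

```text
time_s: 0.82
tool_pos: [0.3285, 0.3322, 0.2225]
tcp_rot: [-3.141, -0.0, 2.713]
force: [-0.1, 1.3, -0.2]
width: 1.002
grip_force: 0.0
```

Emit:
{"name": "arm_command", "arguments": {"plan": [[[-1,-1,0],0],[[-1,-1,0],0],[[-1,-1,0],0],[[-1,-1,0],0],[[-1,-1,0],0],[[0,0,0],0.15],[[0,0,0],0.15],[[0,0,0],0.15]]}}

```text
time_s: 1.48
tool_pos: [0.3779, 0.2003, 0.2225]
tcp_rot: [-3.141, -0.0, 2.352]
force: [-0.7, -0.4, 0.0]
width: 0.999
grip_force: 0.0
```

Emit:
{"name": "arm_command", "arguments": {"plan": [[[0,0,0],0.15],[[0,0,0],0.15],[[0,0,0],0.15],[[0,0,0],0.15],[[0,0,0],0.11],[[0,0,0],0],[[0,0,0],0]]}}

```text
time_s: 2.07
tool_pos: [0.3776, 0.201, 0.2225]
tcp_rot: [-3.141, 0.0, 1.804]
force: [-0.4, 0.5, -0.3]
width: 1.0
grip_force: 0.0
```

```bash
python3 - <<'E'
from h import *
o=env.observe();print({k:np.round(o[k],3) for k in("time_s","qpos","tool_pos","tcp_rot","force","torque")})
c=env.calibration("wrist");p,d=env.get_image("wrist");cv2.imwrite("pics/w1.png",p);np.savez("pics/w1.npz",p=p,d=d,**c)
W=cloud(d,c);print(W[100,100],W[100,280],W[200,280])
E
```

```text
{'time_s': np.float64(2.067), 'qpos': array([ 0.327,  0.107,  1.858, -0.   ,  1.177,  0.094]), 'tool_pos': array([0.378, 0.201, 0.223]), 'tcp_rot': array([-3.141,  0.   ,  1.804]), 'force': array([-0.353,  0.47 , -0.302]), 'torque': array([-0.022,  0.056, -0.015])}
[0.16246205 0.24624386 0.00273844] [ 3.57134159e-01  2.92533281e-01 -2.37159958e-04] [0.38194633 0.1881873  0.03184709]
```

View pics/w1.png

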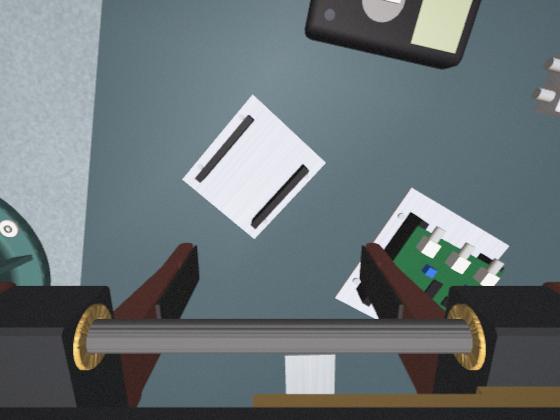

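The wrist camera looks along tool +x. It shows the small stand at (253,167), and the target stand and board partly visible at right (430,260). I'll back off behind the lifter to look along it.

Emit:
{"name": "arm_command", "arguments": {"plan": [[[-1,0.1,0],0],[[-1,0.1,0],0],[[-1,0.1,0],0],[[-1,0.1,0],0],[[-1,0.1,0],0],[[-1,0.1,0],0],[[-1,0.1,0],0],[[-1,0.1,0],0]]}}

```text
time_s: 2.78
tool_pos: [0.4302, 0.048, 0.2227]
tcp_rot: [-3.142, 0.0, 1.804]
force: [-0.1, 1.0, 0.1]
width: 0.998
grip_force: 0.0
```

Emit:
{"name": "arm_command", "arguments": {"plan": [[[-1,0.1,0],0],[[-1,0.1,0],0],[[-1,0.1,0],0],[[-1,0.1,0],0],[[-1,0.1,0],0],[[-1,0.1,0],0],[[-1,0.1,0],0],[[-1,0.1,0],0]]}}

```text
time_s: 3.45
tool_pos: [0.4824, -0.104, 0.2226]
tcp_rot: [-3.141, -0.0, 1.804]
force: [0.7, 0.8, 1.1]
width: 0.997
grip_force: 0.0
```

Emit:
{"name": "arm_command", "arguments": {"plan": [[[-1,0.1,0],0],[[-1,0.1,0],0],[[-1,0.1,0],0],[[-1,0.1,0],0],[[-1,0.1,0],0],[[-1,0,0],0],[[-1,0,0],0],[[-1,0,0],0]]}}

```text
time_s: 4.12
tool_pos: [0.5287, -0.2575, 0.2225]
tcp_rot: [-3.141, -0.0, 1.804]
force: [-0.0, -0.4, 0.1]
width: 0.998
grip_force: 0.0
```

Emit:
{"name": "arm_command", "arguments": {"plan": [[[-1,0,0],0],[[-1,0,0],0],[[0,0,0],0],[[0,0,0],0],[[0,0,0],0]]}}

```text
time_s: 4.53
tool_pos: [0.5373, -0.2947, 0.2223]
tcp_rot: [-3.141, -0.001, 1.803]
force: [0.3, -0.3, 0.0]
width: 1.001
grip_force: 0.0
```

```bash
python3 - <<'E'
from h import *
o=env.observe();print({k:np.round(o[k],3) for k in("time_s","tool_pos","tcp_rot")})
c=env.calibration("wrist");p,d=env.get_image("wrist");cv2.imwrite("pics/w2.png",p);np.savez("pics/w2.npz",p=p,d=d,**c)
W=cloud(d,c);Z=W[...,2]
hd=near(W,(.525,-.21),.09)&(Z>.035)&(Z<.08);n,l,s,_=cv2.connectedComponentsWithStats(hd.astype(np.uint8));k=1+s[1:,4].argmax();rect(W[l==k],"handle");print(s[k])
g=p.sum(2)/3
bl=near(W,(.49,-.086),.09)&(g>140)&(Z<.015);n,l,s,_=cv2.connectedComponentsWithStats(bl.astype(np.uint8));k=1+s[1:,4].argmax();rect(W[l==k],"blade");print(s[k])
E
```

```text
{'time_s': np.float64(4.533), 'tool_pos': array([ 0.537, -0.295,  0.222]), 'tcp_rot': array([-3.141e+00, -1.000e-03,  1.803e+00])}
handle 2878 c 524.9 -212.2 size 105.2 29.5 long-axis deg 104.38
[ 270   49   31  116 2878]
blade 8090 c 502.6 -139.8 size 174.2 67.5 long-axis deg 13.21
[ 197    0  169   71 8090]
```

View pics/w2.png

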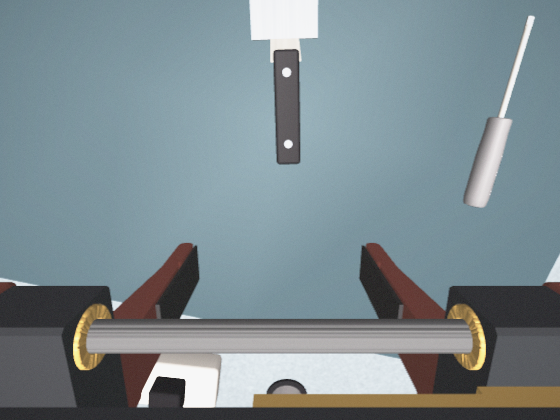

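The handle runs nearly vertical in this view, from (286.5,50) to (288.5,163), with screws at (286.5,72) and (288,144).

```bash
python3 - <<'E'
from h import *
f=np.load("pics/w2.npz");c={k:f[k] for k in("mtx","rvec","tvec")}
W=cloud(f["d"],c);Z=W[...,2];p=f["p"]
g=p.sum(2)/3
dark=((g<75)&(Z>.035)&(Z<.08)).astype(np.uint8);dark[:, :250]=0;dark[:,330:]=0;dark[180:]=0
dark=cv2.morphologyEx(dark,cv2.MORPH_CLOSE,np.ones((9,9)))
r=[]
for v in range(60,158):
    u=np.flatnonzero(dark[v]);
    if len(u)>10: r.append(px2w(((u[0]+u[-1])/2,v),.060,c)[:2])
r=np.array(r);k=np.polyfit(r[:,1],r[:,0],1);a=np.degrees(np.arctan2(1,k[0]));print("handle yaw",a,"x at y=-.19:",np.polyval(k,-.19),len(r))
ys=np.argwhere(dark)[:,0];print("ends",px2w((286.5,ys.min()),.06,c),px2w((288.5,ys.max()),.06,c))
for q in((250,40),(318,38)):print(px2w(q,.003,c))
m=near(W,(.525,-.21),.04)&(Z>.035)&(Z<.08);print(np.median(Z[m]))
E
```

```text
Traceback (most recent call last):
IndexError: too many indices for array: array is 1-dimensional, but 2 were indexed
```

```bash
python3 - <<'E'
from h import *
f=np.load("pics/w2.npz");c={k:f[k] for k in("mtx","rvec","tvec")}
W=cloud(f["d"],c);Z=W[...,2];g=f["p"].astype(int).sum(2)/3
print(g[100,265:310].round(),Z[100,265:310].round(3))
dark=(g<92).astype(np.uint8);dark[:, :255]=0;dark[:,325:]=0;dark[180:]=0
dark=cv2.morphologyEx(dark,cv2.MORPH_CLOSE,np.ones((9,9)))
r=[]
for v in range(60,158):
    u=np.flatnonzero(dark[v])
    if len(u)>10: r.append(px2w(((u[0]+u[-1])/2,v),.060,c)[:2])
r=np.array(r);k=np.polyfit(r[:,1],r[:,0],1);a=np.degrees(np.arctan2(1,k[0]));print("handle yaw",a,"x at y=-.19:",np.polyval(k,-.19),len(r))
ys=np.argwhere(dark)[:,0];print("ends",px2w((286.5,ys.min()),.06,c),px2w((288.5,ys.max()),.06,c))
for q in((250,40),(318,38)):print(px2w(q,.003,c))
E
```

```text
[166. 169. 168. 169. 169. 171. 169. 171. 169. 131.  67.  76.  93. 100.
  99. 101.  98.  99.  97.  96.  97.  99.  97.  98.  98.  95.  93.  95.
  97.  96.  94.  94.  87.  65. 110. 157. 172. 170. 172. 171. 171. 170.
 169. 169. 171.] [0.001 0.001 0.001 0.002 0.001 0.001 0.    0.003 0.001 0.058 0.058 0.061
 0.06  0.06  0.06  0.06  0.059 0.059 0.06  0.06  0.06  0.061 0.06  0.06
 0.06  0.06  0.062 0.059 0.059 0.06  0.06  0.06  0.06  0.058 0.001 0.
 0.003 0.001 0.001 0.    0.001 0.001 0.001 0.001 0.   ]
handle yaw 104.79362636847392 x at y=-.19: 0.519963520908351 39
ends [ 0.51306141 -0.16163248  0.06      ] [ 0.53926577 -0.26149388  0.06      ]
[ 0.47205975 -0.1516601   0.003     ]
[ 0.5416308  -0.13336912  0.003     ]
```

Emit:
{"name": "arm_command", "arguments": {"plan": [[[0,0,0],-0.031],[[1,0,0],0],[[1,0.25,0],0],[[1,0.2,0],0],[[1,0,0],0],[[1,0,0],0],[[0.25,0,0],0],[[0,0,0],0]]}}

```text
time_s: 5.25
tool_pos: [0.5194, -0.1899, 0.2229]
tcp_rot: [-3.141, -0.0, 1.829]
force: [-0.5, -0.1, 0.2]
width: 1.001
grip_force: 0.0
```

Emit:
{"name": "arm_command", "arguments": {"plan": [[[0,0,1],0],[[0,0,1],0],[[0,0,1],0],[[0,0,1],0],[[0,0,1],0],[[0,0,1],0],[[0,0,0],0],[[0,0,0],0]]}}

```text
time_s: 5.92
tool_pos: [0.5195, -0.1921, 0.102]
tcp_rot: [-3.14, -0.001, 1.826]
force: [0.4, 0.6, -0.4]
width: 0.999
grip_force: 0.0
```

Emit:
{"name": "arm_command", "arguments": {"plan": [[[0,0,1],0],[[0,0,1],0],[[0,0,1],0],[[0,0,0.4],0],[[0,0,0.3],0],[[0,0,0],0],[[0,0,0],0]]}}

```text
time_s: 6.5
tool_pos: [0.5207, -0.1922, 0.0296]
tcp_rot: [3.141, 0.001, 1.826]
force: [-0.1, 1.1, 0.0]
width: 0.999
grip_force: 0.0
```

Emit:
{"name": "arm_command", "arguments": {"plan": [[[0,0,0],0],[[0,0,0],0],[[0,0,0],0],[[0,0,0],0],[[0,0,0],0],[[0,0,0],0],[[0,0,0],0],[[0,0,0],0]], "hand": -1, "squeeze": 60}}

```text
time_s: 7.17
tool_pos: [0.5199, -0.1916, 0.0287]
tcp_rot: [-3.141, 0.0, 1.826]
force: [-1.1, -0.2, 0.3]
width: 0.434
grip_force: 0.0
```

Emit:
{"name": "arm_command", "arguments": {"plan": [[[0,0,0],0],[[0,0,0],0],[[0,0,0],0],[[0,0,0],0],[[0,0,0],0],[[0,0,0],0],[[0,0,0],0],[[0,0,0],0]]}}

```text
time_s: 7.83
tool_pos: [0.5199, -0.1916, 0.0286]
tcp_rot: [-3.141, 0.0, 1.826]
force: [-0.8, -0.2, -0.2]
width: 0.27
grip_force: 60.0
```

Gripped: width 0.27 is 24 mm, the handle's width. Next I'll lift a little and line up with the stand.

Emit:
{"name": "arm_command", "arguments": {"plan": [[[0,0,-0.25],0],[[0,0,-0.5],0],[[0,0,-0.5],0],[[0,0,-0.5],0],[[0,0,-0.25],0],[[0.5,-0.2,0],0],[[0.7,-0.3,0],0],[[0.7,-0.25,0],0]]}}

```text
time_s: 8.5
tool_pos: [0.4949, -0.1579, 0.0688]
tcp_rot: [-3.142, -0.0, 1.825]
force: [0.3, -1.1, -1.2]
width: 0.267
grip_force: 60.0
```

Emit:
{"name": "arm_command", "arguments": {"plan": [[[0,0,0],0.05],[[0,0,0],0.1],[[0,0,0],0.13],[[0,0,0],0.13],[[0,0,0],0.13],[[0,0,0],0.1],[[0,0,0],0.04],[[0,0,0],0]]}}

```text
time_s: 9.17
tool_pos: [0.4949, -0.1579, 0.0686]
tcp_rot: [-3.141, -0.0, 1.291]
force: [-0.1, -0.7, -1.0]
width: 0.274
grip_force: 60.0
```

```bash
python3 - <<'E'
from h import *
o=env.observe();print({k:np.round(o[k],3) for k in("time_s","tool_pos","tcp_rot","force","torque")})
c=env.calibration("wrist");p,d=env.get_image("wrist");cv2.imwrite("pics/w3.png",p);np.savez("pics/w3.npz",p=p,d=d,**c)
E
```

```text
{'time_s': np.float64(9.167), 'tool_pos': array([ 0.495, -0.158,  0.069]), 'tcp_rot': array([-3.141, -0.   ,  1.291]), 'force': array([-0.147, -0.674, -1.013]), 'torque': array([-0.071,  0.113,  0.068])}
```

View pics/w3.png

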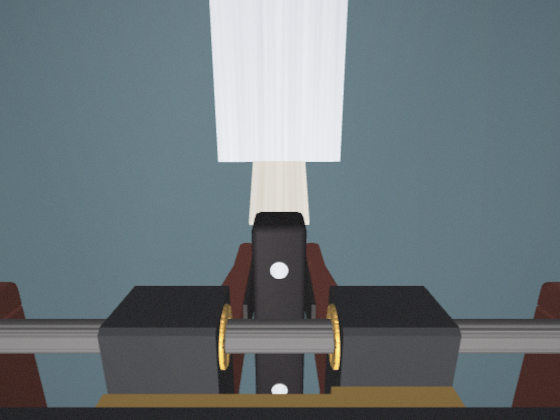

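The blade runs straight up the image, with its rear edge from (218,161) to (341,161). I'll check its tilt in the hand and refine the stand and board fit.

```bash
cat >> h.py <<'E'
def lifter(f,zmin,zmax):
    "pose of held blade from wrist picture"
    c={k:f[k] for k in("mtx","rvec","tvec")};W=cloud(f["d"],c);g=f["p"].astype(int).sum(2)/3
    m=((g>190)&(W[...,2]>zmin)&(W[...,2]<zmax)).astype(np.uint8);m[175:]=0
    n,l,s,_=cv2.connectedComponentsWithStats(m);k=1+s[1:,4].argmax();m=cv2.erode((l==k).astype(np.uint8),np.ones((5,5)))>0;P=W[m]
    A=np.c_[P[:,:2],np.ones(len(P))];q=np.linalg.lstsq(A,P[:,2],rcond=None)[0]
    z=np.median(P[:,2]);L=[];R=[]
    for v in range(10,145,2):
        u=np.flatnonzero(l[v]==k)
        if len(u)>20: L.append(px2w((u[0]-.5,v),z,c));R.append(px2w((u[-1]+.5,v),z,c))
    M=(np.array(L)+np.array(R))/2;kk=np.polyfit(M[:,1],M[:,0],1)
    print("blade top z",z,"slope x,y",q[:2],"yaw",np.degrees(np.arctan2(1,kk[0])),"width",np.linalg.norm(np.array(L)-np.array(R),axis=1).mean(),"line x=%.4f*y+%.4f"%tuple(kk))
    rows=np.flatnonzero((l==k).any(1));vb=rows.max();ub=np.flatnonzero(l[vb-2]==k).mean();print("rear edge",px2w((ub,vb+.5),z,c))
E
python3 - <<'E'
from h import *
lifter(np.load("pics/w3.npz"),.02,.07)
# stand/board by top view
f=np.load("pics/top0.npz");c=env.calibration("top");W=cloud(f["d"],c);g=f["p"].astype(int).sum(2)/3
m=(((g>150)|(W[...,2]>.02))&near(W,(.58,.13),.14)&(f["d"]>0)).astype(np.uint8)
n,l,s,_=cv2.connectedComponentsWithStats(m);k=1+s[1:,4].argmax()
cn=max(cv2.findContours((l==k).astype(np.uint8),cv2.RETR_EXTERNAL,cv2.CHAIN_APPROX_NONE)[0],key=len)[:,0]
q=np.array([px2w(u,.006,c) for u in cn]);rect(q,"stand contour@6mm")
hsv=cv2.cvtColor(f["p"],cv2.COLOR_BGR2HSV)
b=((hsv[...,1]>110)&(abs(hsv[...,0].astype(int)-65)<22)&near(W,(.58,.13),.09)).astype(np.uint8)
n,l,s,_=cv2.connectedComponentsWithStats(b);k=1+s[1:,4].argmax()
cn=max(cv2.findContours((l==k).astype(np.uint8),cv2.RETR_EXTERNAL,cv2.CHAIN_APPROX_NONE)[0],key=len)[:,0]
rect(np.array([px2w(u,.042,c) for u in cn]),"board@42");
# crop corners
for n,zz,pts in(("stand",.006,[(178,85),(374,149),(319,324),(119,259)]),("board",.042,[(198,111),(323,146),(281,289),(158,253)])):
    Q=np.array([px2w((180+(x+.5)/3.3-.5,150+(y+.5)/3.3-.5),zz,c) for x,y in pts]);print(n,(Q[:,:2]*1000).round(1).tolist(),Q.mean(0).round(4))
    for i in range(4):e=Q[(i+1)%4]-Q[i];print(" len %.1f dir %.1f"%(1000*np.hypot(e[0],e[1]),np.degrees(np.arctan2(e[1],e[0]))%180))
E
```

```text
blade top z 0.04291652978201779 slope x,y [-0.00455364 -0.00835283] yaw 74.0764088875097 width 0.06980636126812367 line x=0.2853*y+0.5400
rear edge [ 0.50702488 -0.11567747  0.04291653]
stand contour@6mm 223 c 579.3 129.0 size 171.5 152.5 long-axis deg 73.84
board@42 193 c 581.1 133.1 size 115.2 99.5 long-axis deg 164.65
stand [[675.6, 188.4], [627.4, 26.0], [483.2, 67.1], [531.4, 231.0]] [0.5794 0.1281 0.006 ]
 len 169.4 dir 73.5
 len 149.9 dir 164.1
 len 170.9 dir 73.6
 len 150.3 dir 163.5
board [[649.6, 168.2], [624.5, 68.1], [510.3, 97.9], [535.9, 195.7]] [0.5801 0.1325 0.042 ]
 len 103.2 dir 75.9
 len 118.1 dir 165.3
 len 101.0 dir 75.3
 len 116.9 dir 166.4
```

```bash
python3 - <<'E'
from h import *
f=np.load("pics/w3.npz");c={k:f[k] for k in("mtx","rvec","tvec")}
r=px2w((279.5,161.5),.043,c);t=np.array([.4949,-.1579]);a=1.291;print(r,(r[:2]-t)@[np.cos(a),np.sin(a)],(r[:2]-t)@[np.sin(a),-np.cos(a)])
E
```

```text
[ 0.50966847 -0.10858904  0.043     ] 0.05147180189244334 0.000576443718002936
```

Emit:
{"name": "arm_command", "arguments": {"plan": [[[0,0.125,0.25],0],[[0,0,0.5],0],[[0,0,0.25],0],[[0.5,0,0],0],[[0.5,0,0],0],[[0,0,0],0],[[0,0,0],0]]}}

```text
time_s: 9.8
tool_pos: [0.5039, -0.1392, 0.0487]
tcp_rot: [-3.142, 0.0, 1.294]
force: [0.1, 0.1, -1.6]
width: 0.265
grip_force: 60.0
```

Emit:
{"name": "arm_command", "arguments": {"plan": [[[0.4,0,0],0],[[0.4,0,0],0],[[0.4,0,0],0],[[0.4,0,0],0],[[0.4,0,0],0],[[0.4,0,0],0],[[0.4,0,0],0],[[0.4,0,0],0]]}}

```text
time_s: 10.47
tool_pos: [0.5215, -0.0777, 0.0486]
tcp_rot: [-3.142, 0.0, 1.292]
force: [-0.8, -0.1, -1.5]
width: 0.263
grip_force: 60.0
```

```bash
python3 - <<'E'
from h import *
o=env.observe();print({k:np.round(o[k],4) for k in("time_s","tool_pos","tcp_rot","force")})
c=env.calibration("wrist");p,d=env.get_image("wrist");np.savez("pics/w4.npz",p=p,d=d,**c)
q,_=env.get_image("scene");cv2.imwrite("pics/w4.png",np.hstack([p[:300],cv2.resize(q[120:320,180:420],(240,200))[:,:].copy() if 0 else cv2.resize(q[150:300,190:310],(240,300),interpolation=cv2.INTER_CUBIC)]))
E
```

```text
{'time_s': np.float64(10.4667), 'tool_pos': array([ 0.5215, -0.0777,  0.0486]), 'tcp_rot': array([-3.1415e+00,  1.0000e-04,  1.2922e+00]), 'force': array([-0.8274, -0.0781, -1.5479])}
```

View pics/w4.png

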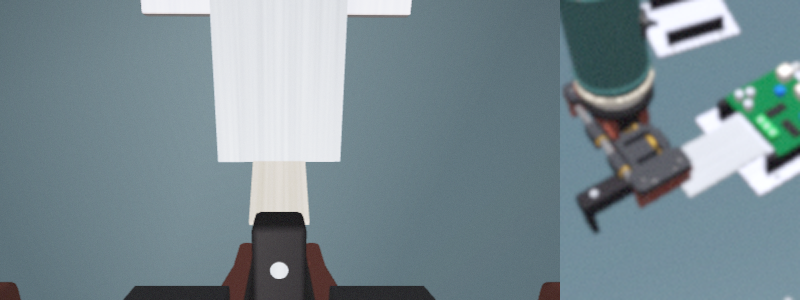

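The blade is centred on the stand base: base edges at columns 141 and 411, blade 212–347. The scene crop shows its tip entering under the board. I'll push on the rest of the way.

Emit:
{"name": "arm_command", "arguments": {"plan": [[[0.4,-0.07,0],0],[[0.4,0,0],0],[[0.4,0,0],0],[[0.4,0,0],0],[[0.4,0,0],0],[[0.4,0,0],0],[[0.4,0,0],0],[[0.4,0,0],0]]}}

```text
time_s: 11.23
tool_pos: [0.5378, -0.0158, 0.0486]
tcp_rot: [-3.142, 0.0, 1.292]
force: [0.9, 0.7, -2.7]
width: 0.27
grip_force: 60.0
```

Emit:
{"name": "arm_command", "arguments": {"plan": [[[0.4,0,0],0],[[0.4,0,0],0],[[0.4,0,0],0],[[0.4,0,0],0],[[0.4,0,0],0],[[0.15,0,0],0],[[0,0,0],0],[[0,0,0],0]]}}

```text
time_s: 11.9
tool_pos: [0.5494, 0.0248, 0.0486]
tcp_rot: [-3.141, 0.0, 1.293]
force: [0.4, 0.5, -2.1]
width: 0.27
grip_force: 60.0
```

```bash
python3 - <<'E'
from h import *
o=env.observe();print({k:np.round(o[k],4) for k in("time_s","tool_pos","tcp_rot","force","torque")})
c=env.calibration("wrist");p,d=env.get_image("wrist");np.savez("pics/w5.npz",p=p,d=d,**c)
cv2.imwrite("pics/w5.png",p[:300])
E
```

```text
{'time_s': np.float64(11.9), 'tool_pos': array([0.5494, 0.0248, 0.0486]), 'tcp_rot': array([-3.1415e+00,  3.0000e-04,  1.2926e+00]), 'force': array([ 0.3941,  0.508 , -2.1183]), 'torque': array([-0.135 ,  0.1121,  0.0173])}
```

View pics/w5.png

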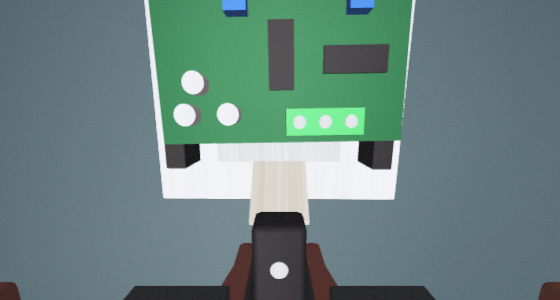

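The blade is centred between the rails (inner faces at columns 198 and 362, blade 218–341). Its rear edge is about 10 mm behind the board edge, as intended. I'll raise gently.

Emit:
{"name": "arm_command", "arguments": {"plan": [[[0,0,-0.2],0],[[0,0,-0.25],0],[[0,0,-0.2],0],[[0,0,-0.05],0],[[0,0,-0.05],0],[[0,0,-0.05],0],[[0,0,-0.05],0],[[0,0,-0.05],0]]}}

```text
time_s: 12.62
tool_pos: [0.5491, 0.0246, 0.0666]
tcp_rot: [-3.141, 0.0, 1.292]
force: [-0.9, -0.2, -3.5]
width: 0.269
grip_force: 60.0
```

Emit:
{"name": "arm_command", "arguments": {"plan": [[[0,0,-0.05],0],[[0,0,-0.05],0],[[0,0,-0.05],0],[[0,0,-0.05],0],[[0,0,-0.1],0],[[0,0,-0.1],0],[[0,0,0],0],[[0,0,0],0]]}}

```text
time_s: 13.28
tool_pos: [0.5496, 0.0247, 0.0749]
tcp_rot: [3.141, 0.0, 1.292]
force: [0.2, 0.8, -4.0]
width: 0.271
grip_force: 60.0
```

```bash
cat > bt.py <<'E'
from h import *
import sys
o=env.observe();print({k:np.round(o[k],4) for k in("time_s","tool_pos","tcp_rot","force","torque","grip_force")})
c=env.calibration("wrist");p,d=env.get_image("wrist");np.savez(f"pics/{sys.argv[1]}.npz",p=p,d=d,**c);cv2.imwrite(f"pics/{sys.argv[1]}.png",p[:300])
W=cloud(d,c);hsv=cv2.cvtColor(p,cv2.COLOR_BGR2HSV)
m=(hsv[...,1]>110)&(abs(hsv[...,0].astype(int)-70)<22)&(d>0);m[180:]=0
P=W[m];z=np.median(P[:,2]);P=P[abs(P[:,2]-z)<.006];a=1.2925;X=P[:,:2]@np.array([[np.cos(a),np.sin(a)],[np.sin(a),-np.cos(a)]]).T
q=np.linalg.lstsq(np.c_[X,np.ones(len(X))],P[:,2],rcond=None)[0];print("board z",z,"tilt deg fwd,right",np.degrees(q[:2]),len(P))
rows=np.flatnonzero(m.sum(1)>100);print("rear row",rows.max())
E
python3 bt.py w6
```

```text
{'time_s': np.float64(13.2833), 'tool_pos': array([0.5496, 0.0247, 0.0749]), 'tcp_rot': array([3.1412, 0.    , 1.292 ]), 'force': array([ 0.2122,  0.8435, -4.0175]), 'torque': array([-0.2781,  0.1564, -0.0261]), 'grip_force': np.float64(59.982)}
board z 0.0510446714801642 tilt deg fwd,right [-0.1742762  -0.05004567] 24009
rear row 138
```

The board is on the blade and level, with force up to 4 N. Now I'll raise it smoothly.

Emit:
{"name": "arm_command", "arguments": {"plan": [[[0,0,-0.1],0],[[0,0,-0.2],0],[[0,0,-0.3],0],[[0,0,-0.4],0],[[0,0,-0.4],0],[[0,0,-0.4],0],[[0,0,-0.4],0],[[0,0,-0.4],0]]}}

```text
time_s: 14.0
tool_pos: [0.5496, 0.0246, 0.1278]
tcp_rot: [3.141, -0.0, 1.292]
force: [-0.4, -0.4, -3.0]
width: 0.272
grip_force: 60.0
```

Emit:
{"name": "arm_command", "arguments": {"plan": [[[0,0,-0.4],0],[[0,0,-0.4],0],[[0,0,-0.4],0],[[0,0,-0.4],0],[[0,0,-0.4],0],[[0,0,-0.3],0],[[0,0,-0.2],0],[[0,0,-0.1],0]]}}

```text
time_s: 14.67
tool_pos: [0.5497, 0.0247, 0.1794]
tcp_rot: [3.141, -0.0, 1.292]
force: [-0.1, 0.6, -3.7]
width: 0.267
grip_force: 60.0
```

Emit:
{"name": "arm_command", "arguments": {"plan": [[[0,0,0],0],[[0,0,0],0],[[0,0,0],0],[[0,0,0],0],[[0,0,0],0],[[0,0,0],0]]}}

```text
time_s: 15.17
tool_pos: [0.5493, 0.0247, 0.1784]
tcp_rot: [-3.141, 0.0, 1.292]
force: [-0.0, 0.9, -3.1]
width: 0.267
grip_force: 60.0
```

```bash
python3 bt.py w7; python3 - <<'E'
from h import *
q,_=env.get_image("scene");cv2.imwrite("pics/s7.png",q)
E
```

```text
{'time_s': np.float64(15.1667), 'tool_pos': array([0.5493, 0.0247, 0.1784]), 'tcp_rot': array([-3.141e+00,  2.000e-04,  1.292e+00]), 'force': array([-0.0438,  0.9021, -3.0683]), 'torque': array([-0.2954,  0.1006, -0.0273]), 'grip_force': np.float64(59.9819)}
board z 0.15454437305683355 tilt deg fwd,right [-0.16236942 -0.11038359] 24074
rear row 138
```

View pics/s7.png

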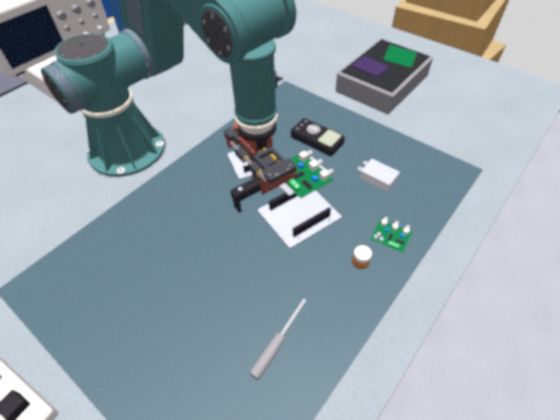

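The scene view shows the board at (308,172), held level above the empty stand at (300,215), and the bystanders have not moved. The board's top went from 42 to 154.5 mm, a rise of about 112 mm, and the tilt is below 0.2°. I'm handing it in.

```bash
python3 -c "
from plant import env
print(env.job_done())"
```

```text
the job is handed in; nothing more can be done
None
```

The board is on the lifter about 11 cm above where it lay, level to within 0.2° and still held above the stand; I handed the job in at about 15 s, and no verdict was returned.

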